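Set the dart ledge for the match

ROBOT

A 6-joint arm with a two-finger parallel gripper is mounted at the origin on the work surface. World frame = base frame: x ahead of the robot, y to its left, z up, the work surface at z = 0. Lengths are in m, angles in rad, forces in N, time in s.
With the tool pointing down it reaches from about 0.35 to 0.775 m from the base axis. Payload 7.3 kg.
Tool frame: the origin (TCP) lies where the fingers leave the gripper's body, on its centre line; the fingertips stand 66 mm ahead of it and the grasp point (between the pads) lies 47 mm ahead of it (robot.tips_ahead is the distance from the TCP to the fingertips, in m); z points along the fingers, y is the line along which they close (so a half turn about z gives the same grasp; the last joint's range is limited). The gripper opens to 92 mm and grips with 3 to 60 N. Pads are 19 mm wide; open, the fingers measure 130 mm over their backs; the gripper's body (75 mm by 190 mm) begins 47 mm behind the grasp point.
Start: joints at [-1.277, 0.342, 1.524, -0, 1.275, -0.146], TCP at [0.224, -0.475, 0.292] pointing down, gripper open.
Joint ranges: [-2.53, 2.53], [-0.77, 2.02], [0.04, 2.7], [-1, 4.14], [0.28, 2.66], [-3.11, 3.11]. Speed limits (rad/s): [2.57, 2.57, 3.14, 3.14, 3.14, 3.14].

INTERFACE

Orientations are given as [roll, pitch, yaw] about the fixed x, y, z axes, in that order (R = Rz(yaw) Ry(pitch) Rx(roll)).
In Python, from cell import robot gives the robot as it stands.
- The arm moves only by the shell command python3 -m inch 'ROWS' [FORCE]. ROWS is a JSON object of lists of equal length, an entry for each row: "travel": the shift along the tool's x, y, z in mm, a list of three; "turn": the turn about the tool's z in units of 5 degrees (1.0 is 5 degrees); "claw": the closure, from -1 (fully open) to 1 (shut). A call has 1 to 12 rows; each row is the pose to reach, as a shift and turn from the pose commanded when the call began, along the tool's axes at that moment; what a row does not reach only later rows make up. A row lasts 1/10 s, in which the tool goes at most 50 mm and 8.59 degrees, less where a joint would pass 70% of its speed; a pose out of reach is approached as far as the arm can. A call with a gripper value outside its range is refused whole. The fingers move at their own pace and stop on an object; FORCE is the grip in N (left out, the last holds). Time passes only in rows, so rows that repeat a pose let the fingers close. It gives the time, the measured TCP pose, the force, the opening and the grip force at its end, in the units of the state.
- robot.observe(): the state, without advancing time (a new reading comes with each control period).
- robot.read_camera(name): name is "scene" or "top" or "wrist"; returns a dict with "pixels" (400x640x3 uint8, red, green, blue), "fx", "fy", "cx", "cy" (pixels), "cam_to_world" (4x4, takes a point from camera to world coordinates). Camera axes: x right, y down, z forward; pixel columns grow to the right and rows downward; lengths in m; the calibration is good to about 2 mm. A picture is of the moment at which its call begins. There is no depth.
- robot.hand_in(): hands the job in; it is judged then, once.
The state is a dict: "time": time; "qpos": joint angles; "qvel": joint speeds; "joint_efforts": joint torques, N m; "tool_pos": TCP position; "tool_rot": TCP orientation; "contact_force": force on the tool from outside, world axes, zero at the start; "torque": the same for the moment, N m; "opening": finger opening in m; "grip_force": force on a finger pad.
Only numpy, scipy, OpenCV 4.12 (cv2) and the standard library are available. Lean on these libraries where they do the work, as an engineer would, in place of code of your own. Each camera call takes 0.05 s, during which the arm holds its last target. There are 200 camera calls.

TASK

Set this dart ledge for tonight's match, each thing upright and centred on its place: the red rubber tip pot on the cork mat between the brass dart stand and the wooden tray, the glass tumbler on the mat on the opposite side of the stand, and the chrome sharpener on the mat behind the stand (the side away from the robot). The flat round tin, which now lies on one of the mats, ends up squarely on top of the tip pot like a lid. Keep the tumbler from tipping over, and let go of everything.

Things in the scene. Friction and masses are not known exactly. Their poses are not given: they have to be found in the camera images.
- tip_pot: loose open-topped round pot of dull red rubber, a straight cylinder 56 mm across and 45 mm high, wall 5 mm, open cavity 40 mm deep (a few short black tips inside); stands upright; origin at the centre of its underside, z up its axis; 90 g more or less. Its start place may be any of three along the robot's side of the ledge
- tumbler: loose clear glass tumbler, a straight cylinder 64 mm across and 92 mm high, wall 3.5 mm, open at the top, empty; stands upright; origin at the centre of its underside, z up its axis; about 220 g. It starts at any of three places along the robot's side of the ledge
- sharpener: loose chrome dart sharpener, a slim solid cylinder 32 mm across and 62 mm high with a small dark hole in its top; stands upright; origin at the centre of its underside, z up its axis; about 140 g. It starts at any of three places along the robot's side of the ledge
- flight_tin: loose flat round tin of flights, closed, plain bare metal, 54 mm across and 28 mm high; at the start it lies flat within 6 mm of the centre of one of the three cork mats (any of them, perhaps the very one needed for something else; it may be set down elsewhere for a while); origin at the centre of its underside, z up its axis; about 80 g
- stand: brass dart stand without darts, fixed to the ledge, a round spool 68 mm across at the foot, 52 mm above, 42 mm high, with six small holes in its top; origin at the centre of its underside; its x axis points away from the robot, y to the robot's left, within 0.1 rad. The three cork mats lie around it: one to its left, one to its right (both along its y axis) and one behind it (along +x), centres 115 to 135 mm from its own
- tray: wooden dart tray, fixed, 190 mm (x) by 130 mm (y), walls 40 mm high and 8 mm thick, a few darts inside, a sloped tin chute rising from it away from the robot to 160 mm; origin at the centre of its underside. It stands either at the left or at the right end of the ledge, about 0.37 m to the side of the robot's x axis; at the other end is a similar pine box full of beer mats, without a chute
- mat_a: one of three alike round cork mats with a dark rubber rim, 90 mm across and 4 mm thick, fixed flat on the ledge; origin at the centre of its underside; which of the three lies left of, right of or behind the stand changes, so tell them by position
- mat_b: one of three alike round cork mats with a dark rubber rim, 90 mm across and 4 mm thick, fixed flat on the ledge; origin at the centre of its underside; which of the three lies left of, right of or behind the stand changes, so tell them by position
- mat_c: one of three alike round cork mats with a dark rubber rim, 90 mm across and 4 mm thick, fixed flat on the ledge; origin at the centre of its underside; which of the three lies left of, right of or behind the stand changes, so tell them by position
There are look-alikes about, which are no part of the job. Leave any green or pink look-alike of the mat_a alone.

How it is judged:
By the outcome, as a careful person would: the job done as asked, in the order asked, and still so for the second after the job is handed in, with the robot touching nothing.
It also fails if it takes over 118 s, if anything falls off the work surface, if the arm or the gripper's body presses on something with over 40 N, if the wrist force passes 120 N, or if a joint passes its speed limit or range.

## Working session

There is one attempt and no reset: what is moved stays moved. The work goes in short steps, Python scripts to look and compute and a shell command to move; the robot and the scene stay as the last step left them, time stands still between calls to the robot, and variables do not carry over. Pictures are saved under pics/ and viewed, at most 14 in all, crops included, and the job is handed in when it is done.

```bash
ls; mkdir -p pics; python3 - <<'E'
from cell import robot
import cv2,numpy as np
for n in("top","scene"):
    c=robot.read_camera(n);np.savez("pics/%s0.npz"%n,**c)
    cv2.imwrite("pics/%s0.png"%n,c["pixels"][:,:,::-1]);print(n,c["fx"],c["cx"],c["cy"],np.round(c["cam_to_world"],3).tolist())
o=robot.observe();print(o)
E
```

```text
pics
top 401.30329837323825 317.5414763803537 195.85708562663294 [[-0.001, -0.999, 0.046, 0.477], [-1.0, 0.001, 0.009, 0.003], [-0.009, -0.046, -0.999, 1.116], [0.0, 0.0, 0.0, 1.0]]
scene 438.336593790847 320.81724369347796 194.98380461030558 [[-0.674, 0.631, -0.385, 0.901], [0.739, 0.581, -0.342, 0.332], [0.008, -0.514, -0.858, 0.867], [0.0, 0.0, 0.0, 1.0]]
{'time': 0.1, 'qpos': array([-1.27697355e+00,  3.42632788e-01,  1.52491934e+00, -7.23695935e-08,
        1.27540826e+00, -1.46024142e-01]), 'qvel': array([-3.54140920e-04, -1.33384335e-03, -1.79518454e-03,  1.92076416e-04,
        5.43004067e-06, -3.43200637e-03]), 'joint_efforts': array([ 2.08854348e-03, -4.32004488e+01, -2.44693941e+01,  7.19303009e-02,
        5.26594673e-02, -4.83503106e-05]), 'tool_pos': array([ 0.22347323, -0.4747573 ,  0.29162567]), 'tool_rot': array([-3.14023946e+00, -1.98945115e-04,  4.39846808e-01]), 'contact_force': array([-0.02713358,  0.40412106,  0.13358382]), 'torque': array([ 0.0027786 , -0.01671476, -0.01441625]), 'grip_force': 0.0, 'opening': 0.09164870900960398}
```

View pics/top0.png

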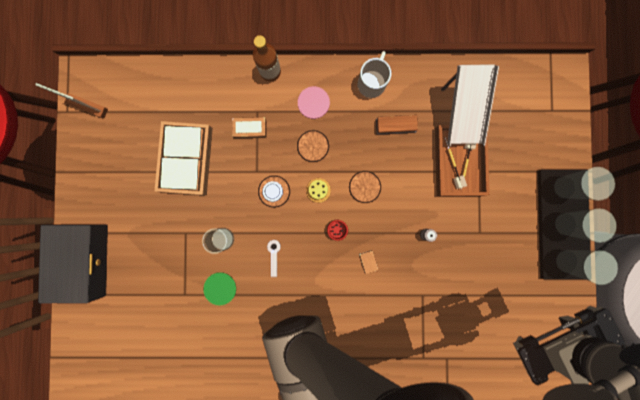

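View pics/scene0.png

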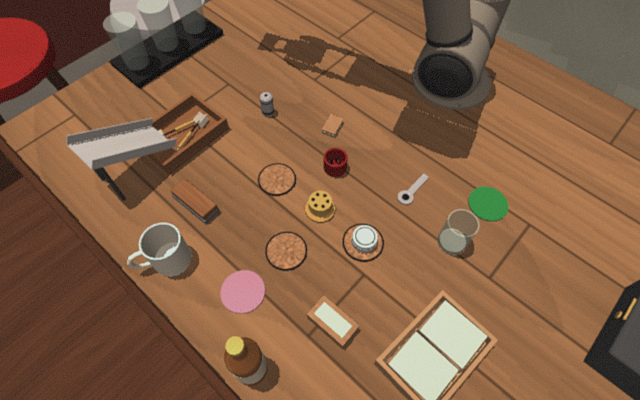

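The top view (up = +x, left = +y) shows the tray on the right (y<0).
- **Loose objects:** red pot (336,230), tumbler (218,240), sharpener (429,236), tin (273,191) on the left mat.
- **Fixed places:** stand (318,190), right mat (365,187), rear mat (313,146).

So the pot goes to the right mat, the tumbler to the left mat and the sharpener to the rear mat.

```bash
cat > h.py <<'E'
from cell import robot
import cv2,numpy as np
from scipy.spatial.transform import Rotation as Ro
def cam(n,name=None):
    c=robot.read_camera(n)
    if name: cv2.imwrite("pics/%s.png"%name,c["pixels"][:,:,::-1]); np.savez("pics/%s.npz"%name,**c)
    return c
def ray(c,u,v,z):
    T=c["cam_to_world"];d=T[:3,:3]@[(u-c["cx"])/c["fx"],(v-c["cy"])/c["fy"],1];o=T[:3,3]
    return (o+d*(z-o[2])/d[2])[:2]
def proj(c,p):
    T=c["cam_to_world"];q=T[:3,:3].T@(np.array(p)-T[:3,3]);return q[0]/q[2]*c["fx"]+c["cx"],q[1]/q[2]*c["fy"]+c["cy"]
def go(x,y,z,yaw):  # grasp point target -> tool-axis shift mm, turn units
    o=robot.observe();R=Ro.from_euler("xyz",o["tool_rot"]).as_matrix()
    d=R.T@(np.array([x,y,z+.047])-o["tool_pos"])*1000
    t=-(np.degrees(yaw-o["tool_rot"][2])+90)%180-90
    print("travel",d.round(1),"turn",round(t/5,2),"now",o["tool_pos"].round(4),o["tool_rot"].round(3),"t",o["time"],"F",o["contact_force"].round(1))
E
python3 - <<'E'
from h import *
c=dict(np.load("pics/top0.npz"));im=c["pixels"];hsv=cv2.cvtColor(im,cv2.COLOR_RGB2HSV);g=cv2.cvtColor(im,cv2.COLOR_RGB2GRAY)
def blob(m,u,v,r,z,n):
    k=np.zeros_like(m);cv2.circle(k,(u,v),r,255,-1);cs,_=cv2.findContours(m&k,0,2)
    p=np.vstack([q for q in cs if cv2.contourArea(q)>8]);(a,b),R=cv2.minEnclosingCircle(p);print(n,a,b,R,ray(c,a,b,z).round(4))
blob(cv2.inRange(hsv,(0,150,40),(5,255,255))|cv2.inRange(hsv,(172,120,40),(180,255,255)),336,230,16,.045,"pot")
blob(cv2.inRange(hsv,(22,110,100),(35,255,255)),318,190,16,.042,"stand")
dark=cv2.inRange(g,0,75)
for n,u,v in(("L",273,191),("R",365,187),("B",313,146)): blob(dark,u,v,20,.004,n)
blob(cv2.inRange(hsv,(0,0,60),(180,80,255)),273,191,13,.032,"tin")
blob(cv2.inRange(hsv,(0,0,90),(180,70,255)),429,236,12,.062,"sharp")
for z in(0,.092): print("tumbler",ray(c,222 if z==0 else 214,241 if z==0 else 240,z).round(3))
go(.37,-.05,.15,0)
E
```

```text
pot 337.01898193359375 229.7658233642578 10.49203109741211 [ 0.4356 -0.0395]
stand 317.9161071777344 189.2718048095703 9.771321296691895 [0.5438 0.0112]Traceback (most recent call last):
  File "<stdin>", line 9, in <module>
  File "<stdin>", line 5, in blob
    return _nx.concatenate(arrs, 0, dtype=dtype, casting=casting)
           ~~~~~~~~~~~~~~~^^^^^^^^^^^^^^^^^^^^^^^^^^^^^^^^^^^^^^^
ValueError: need at least one array to concatenate
```

```bash
python3 - <<'E'
from h import *
c=dict(np.load("pics/top0.npz"))
for n,u,v,z in(("L",273,191,.004),("R",365,187,.004),("B",313,146,.004),("tin",272.5,190.5,.032),("sharp",431,236,.062),("tumB",221,241,0),("tumT",215,240,.092)): print(n,ray(c,u,v,z).round(4))
go(.40,-.04,.19,0)
E
```

```text
L [0.5415 0.1363]
R [ 0.5523 -0.1191]
B [0.6671 0.0252]
tin [0.5412 0.1343]
sharp [ 0.42  -0.284]
tumB [0.4029 0.2807]
tumT [0.4116 0.2731]
travel [ 344.8 -318.1   55.1] turn 5.04 now [ 0.2235 -0.4748  0.2916] [-3.14 -0.    0.44] t 0.1 F [-0.   0.4  0.1]
```

```bash
python3 -m inch '{"travel":[[345,-318,55],[345,-318,55],[345,-318,55],[345,-318,55],[345,-318,55],[345,-318,55],[345,-318,55],[345,-318,55],[345,-318,55],[345,-318,55],[345,-318,55],[345,-318,55]],"turn":[5,5,5,5,5,5,5,5,5,5,5,5],"claw":[-1,-1,-1,-1,-1,-1,-1,-1,-1,-1,-1,-1]}'
python3 - <<'E'
from h import *
c=cam("wrist","w1");print(c["fx"],c["cam_to_world"].round(3).tolist())
print(proj(c,(.4356,-.0395,.045)),proj(c,(.5523,-.1191,.004)),proj(c,(.5415,.1363,.004)))
go(.4356,-.0395,.027,0)
E
```

```text
time: 1.3
tool_pos: [0.4002, -0.0401, 0.237]
tool_rot: [3.141, 0.001, 0.005]
contact_force: [0.4, 0.0, 0.2]
opening: 0.0915
grip_force: 0.0
344.6740765263706 [[0.006, -0.964, -0.268, 0.472], [-1.0, -0.006, -0.001, -0.039], [-0.0, 0.268, -0.964, 0.329], [0.0, 0.0, 0.0, 1.0]]
(np.float64(317.49708421375084), np.float64(142.63088955869193)) (np.float64(412.23580642014963), np.float64(-1.1023407978783268)) (np.float64(112.5059990012625), np.float64(11.088798217084758))
travel [ 35.6  -1.1 163.1] turn 0.04 now [ 0.4001 -0.0407  0.2371] [3.141 0.    0.004] t 1.35 F [-0.2 -0.4  1.4]
```

View pics/w1.png

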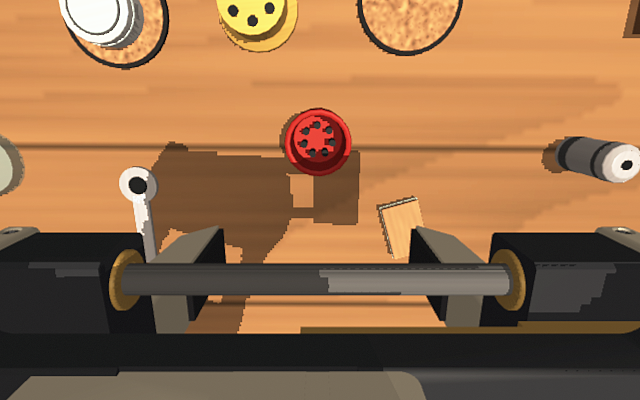

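The pot rim is at about (318,142), which matches the prediction, and the finger path is clear. I'll grasp it.

```bash
python3 -m inch '{"travel":[[35.5,-1,40],[35.5,-1,85],[35.5,-1,125],[35.5,-1,150],[35.5,-1,163],[35.5,-1,163],[35.5,-1,163],[35.5,-1,163],[35.5,-1,163],[35.5,-1,163],[35.5,-1,163],[35.5,-1,163]],"turn":[0,0,0,0,0,0,0,0,0,0,0,0],"claw":[-1,-1,-1,-1,-1,-1,1,1,1,1,1,1]}' 15
python3 -m inch '{"travel":[[0,0,-20],[0,0,-60],[0,0,-90],[0,0,-90]],"turn":[0,0,0,0],"claw":[1,1,1,1]}'
python3 - <<'E'
from h import *
go(.48,-.119,.12,0)
E
```

```text
time: 2.55
tool_pos: [0.4361, -0.0394, 0.0747]
tool_rot: [3.141, -0.001, 0.004]
contact_force: [-1.0, 0.1, 5.8]
opening: 0.0562
grip_force: 15.0
time: 2.95
tool_pos: [0.4376, -0.0396, 0.1675]
tool_rot: [3.14, -0.007, 0.004]
contact_force: [-0.4, -0.1, -0.4]
opening: 0.0562
grip_force: 15.0
travel [42.1 79.5  1. ] turn 0.04 now [ 0.4376 -0.0396  0.1675] [ 3.14  -0.007  0.004] t 2.95 F [-0.4 -0.1 -0.4]
```

```bash
python3 -m inch '{"travel":[[20,40,-40],[42,79,-90],[42,79,-90],[42,79,-90],[42,79,-90]],"turn":[0,0,0,0,0],"claw":[1,1,1,1,1]}'
python3 - <<'E'
from h import *
c=cam("wrist","w2")
for p in((.5523,-.1191,.004),(.5415,.1363,.004),(.5438,.0112,.042),(.6671,.0252,.004)): print(proj(c,p))
go(.5523,-.1191,.032,0)
E
```

```text
time: 3.45
tool_pos: [0.4772, -0.1177, 0.2527]
tool_rot: [-3.14, 0.002, 0.003]
contact_force: [0.2, -0.0, -1.1]
opening: 0.0563
grip_force: 15.0
(np.float64(319.92237391694533), np.float64(92.67375118297173))
(np.float64(53.52484940856374), np.float64(103.52032056534547))
(np.float64(167.0023406766476), np.float64(102.21111085563861))
(np.float64(152.99678261013867), np.float64(-46.674027072864305))
travel [ 76.2   2.5 172.9] turn 0.04 now [ 0.4768 -0.1172  0.2522] [-3.14   0.004  0.004] t 3.5 F [-0.3 -0.6 -1. ]
```

View pics/w2.png

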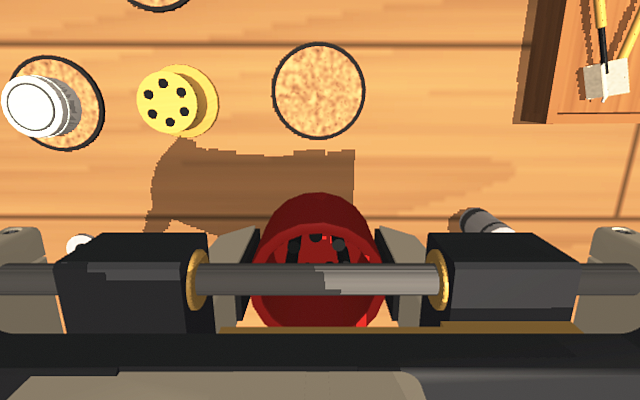

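The right mat spans x 272–366 and y 42–139, and the left mat spans roughly x 10–104 and y 55–150. The tin top is at (35,104) and the stand top at about (167,101). Next I'll fit the mats and the tin by casting contour rays to the plane.

```bash
cat >> h.py <<'E'
def fit(c,m,u,v,r,z,outer=None):
    k=np.zeros_like(m);cv2.circle(k,(u,v),r,255,-1);cs,_=cv2.findContours(m&k,0,1)
    p=cv2.convexHull(np.vstack([q for q in cs if cv2.contourArea(q)>15])).reshape(-1,2)
    w=np.array([ray(c,a,b,z) for a,b in p]);A=np.c_[2*w,np.ones(len(w))];s=np.linalg.lstsq(A,(w**2).sum(1),rcond=None)[0]
    return s[:2].round(4),round(float(np.sqrt(s[2]+s[:2]@s[:2])),4)
E
python3 - <<'E'
from h import *
c=dict(np.load("pics/w2.npz"));im=c["pixels"];hsv=cv2.cvtColor(im,cv2.COLOR_RGB2HSV)
dark=cv2.inRange(cv2.cvtColor(im,cv2.COLOR_RGB2GRAY),0,70)
print("R",fit(c,dark,319,91,56,.004))
m=dark.copy();m[:,:72]=0;print("L",fit(c,m,57,103,54,.004))
print("stand",fit(c,cv2.inRange(hsv,(22,110,190),(35,255,255)),167,101,33,.042))
print("tin",ray(c,30,104.5,.032),fit(c,cv2.inRange(hsv,(0,0,215),(180,40,255)),33,105,40,.032))
E
```

```text
R (array([ 0.5527, -0.1172]), 0.0444)
L (array([0.5404, 0.1315]), 0.0435)
stand (array([0.5444, 0.0113]), 0.0261)
tin [0.54126823 0.13642057] (array([0.5393, 0.1322]), 0.0285)
```

```bash
python3 -m inch '{"travel":[[40,0,40],[76,0,80],[76,0,115],[76,0,145],[76,0,163],[76,0,170],[76,0,173],[76,0,173],[76,0,173]],"turn":[0,0,0,0,0,0,0,0,0],"claw":[1,1,1,1,1,1,1,1,1]}'
python3 -c "
from h import *
go(.5527,-.1172,.0318,0)"
```

```text
time: 4.4
tool_pos: [0.5545, -0.1179, 0.0822]
tool_rot: [3.141, -0.002, 0.004]
contact_force: [-0.3, -0.7, 0.7]
opening: 0.0566
grip_force: 15.0
travel [-1.8 -0.7  3.4] turn 0.04 now [ 0.5545 -0.1179  0.0822] [ 3.141e+00 -2.000e-03  4.000e-03] t 4.4 F [-0.3 -0.7  0.7]
```

```bash
python3 -m inch '{"travel":[[-1,0,2],[-1.5,0,3],[-1.5,0,3],[-1.5,0,3],[-1.5,0,3],[-1.5,0,3],[-1.5,0,3],[-1.5,0,3],[-1.5,0,-20],[-1.5,0,-60],[-60,0,-130],[-60,0,-150]],"turn":[0,0,0,0,0,0,0,0,0,0,0,0],"claw":[1,1,1,1,-0.6,-0.6,-0.6,-0.6,-0.6,-0.8,-1,-1]}'
python3 - <<'E'
from h import *
go(.53,-.1172,.2,0)
go(.5,.132,.2,0)
E
```

```text
time: 5.6
tool_pos: [0.4961, -0.1177, 0.2244]
tool_rot: [-3.141, 0.003, 0.004]
contact_force: [0.4, -0.0, 0.6]
opening: 0.0901
grip_force: 0.0
travel [ 33.9  -0.4 -22.7] turn 0.04 now [ 0.4961 -0.1177  0.2244] [-3.141e+00  3.000e-03  4.000e-03] t 5.6 F [ 0.4 -0.   0.6]
travel [   4.8 -249.7  -22.4] turn 0.04 now [ 0.4961 -0.1177  0.2244] [-3.141e+00  3.000e-03  4.000e-03] t 5.6 F [ 0.4 -0.   0.6]
```

```bash
python3 -m inch '{"travel":[[-5,0,-22],[-5,0,-22],[-5,0,-22]],"turn":[0,0,0],"claw":[-1,-1,-1]}' >/dev/null
python3 -c "
from h import *
c=cam('wrist','w3');print(proj(c,(.5527,-.1172,.049)),proj(c,(.5527,-.1172,.004)))"
python3 -m inch '{"travel":[[0,-50,0],[0,-100,0],[0,-150,0],[0,-200,0],[0,-250,0],[0,-250,0],[0,-250,0],[0,-250,0]],"turn":[0,0,0,0,0,0,0,0],"claw":[-1,-1,-1,-1,-1,-1,-1,-1]}'
python3 - <<'E'
from h import *
c=cam("wrist","w4");print(proj(c,(.5404,.1315,.004)),proj(c,(.5412,.134,.032)))
go(.5404,.1325,.027,0)
a=cv2.imread("pics/w3.png")[0:200,200:440];b=cv2.imread("pics/w4.png")[0:200,200:440]
cv2.imwrite("pics/w34.png",cv2.resize(np.hstack([a,b]),None,fx=1.6,fy=1.6))
E
```

```text
(np.float64(317.10623137188435), np.float64(112.13679596763912)) (np.float64(317.076863283438), np.float64(110.07935543042169))
time: 6.75
tool_pos: [0.4918, 0.131, 0.2449]
tool_rot: [3.141, 0.002, 0.003]
contact_force: [-0.5, -0.4, 0.0]
opening: 0.092
grip_force: 0.0
(np.float64(317.34981675705393), np.float64(121.66042141161283)) (np.float64(314.5357690521448), np.float64(123.05750430549767))
travel [ 48.7  -1.9 171.1] turn 0.02 now [0.492  0.1306 0.2452] [3.141e+00 2.000e-03 2.000e-03] t 6.8 F [-0.1 -0.2  0.2]
```

View pics/w34.png

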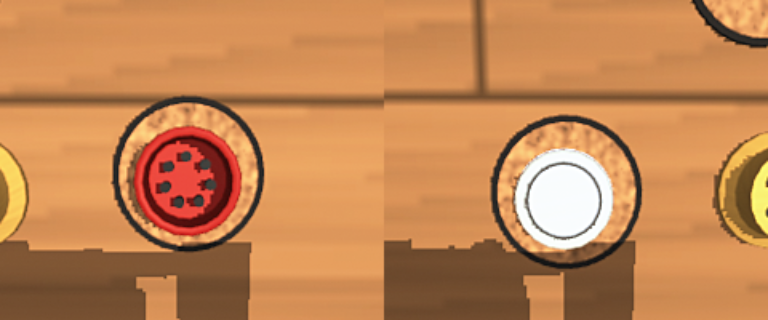

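The pot rim is at (317,112), well centred on its mat. The tin top is at about (312,124), and the left mat centre is at about (314,120).

```bash
python3 - <<'E'
from h import *
for n,u,v in(("w3",318,108),("w4",314,119)):
    c=dict(np.load("pics/%s.npz"%n));im=c["pixels"];hsv=cv2.cvtColor(im,cv2.COLOR_RGB2HSV)
    dark=cv2.inRange(cv2.cvtColor(im,cv2.COLOR_RGB2GRAY),0,60);print("mat",fit(c,dark,u,v,50,.004))
    if n=="w4": print("tin",fit(c,cv2.inRange(hsv,(0,0,200),(180,40,255)),312,124,40,.032))
    else: print("pot",fit(c,cv2.inRange(hsv,(0,190,60),(4,255,255))|cv2.inRange(hsv,(175,150,60),(180,255,255)),317,112,40,.049))
E
```

```text
mat (array([ 0.5526, -0.1172]), 0.0445)
pot (array([ 0.5515, -0.117 ]), 0.0272)
mat (array([0.5405, 0.1352]), 0.0445)
tin (array([0.54  , 0.1361]), 0.0267)
```

```bash
python3 -m inch '{"travel":[[30,-5.4,40],[48,-5.4,85],[48,-5.4,125],[48,-5.4,155],[48,-5.4,171],[48,-5.4,171],[48,-5.4,171],[48,-5.4,171],[48,-5.4,171],[48,-5.4,171],[48,-5.4,171],[48,-5.4,171]],"turn":[0,0,0,0,0,0,0,0,0,0,0,0],"claw":[-1,-1,-1,-1,-1,-1,-1,1,1,1,1,1]}' 15
python3 -m inch '{"travel":[[0,0,-20],[0,0,-60],[0,0,-110],[0,0,-110]],"turn":[0,0,0,0],"claw":[1,1,1,1]}'
python3 -c "
from h import *
go(.5515,-.117,.16,0)"
```

```text
time: 8.0
tool_pos: [0.5399, 0.1375, 0.0754]
tool_rot: [3.141, -0.0, 0.004]
contact_force: [0.0, -1.7, 0.5]
opening: 0.0566
grip_force: 0.3
time: 8.4
tool_pos: [0.5429, 0.138, 0.1916]
tool_rot: [-3.14, -0.013, 0.004]
contact_force: [0.9, 1.1, -1.1]
opening: 0.0535
grip_force: 15.0
travel [  7.8 255.  -15.6] turn 0.04 now [0.5429 0.138  0.1916] [-3.14  -0.013  0.004] t 8.4 F [ 0.9  1.1 -1.1]
```

```bash
python3 -m inch '{"travel":[[2,50,-16],[4,100,-16],[6,150,-16],[8,200,-16],[8,255,-16],[8,255,-16],[8,255,-16],[8,255,-16],[8,255,-16],[8,255,-16]],"turn":[0,0,0,0,0,0,0,0,0,0],"claw":[1,1,1,1,1,1,1,1,1,1]}'
python3 -c "
from h import *
go(.5515,-.117,.0764,0)
c=cam('wrist','w5');cv2.imwrite('pics/w5.png',cv2.resize(c['pixels'][100:340,160:480,::-1],None,fx=2,fy=2))"
```

```text
time: 9.4
tool_pos: [0.5488, -0.1159, 0.2011]
tool_rot: [-3.141, 0.0, 0.006]
contact_force: [0.9, -0.8, -1.6]
opening: 0.0535
grip_force: 15.0
travel [ 2.7  1.1 77.7] turn 0.07 now [ 0.5488 -0.1159  0.2011] [-3.141  0.     0.006] t 9.4 F [ 0.9 -0.8 -1.6]
```

View pics/w5.png

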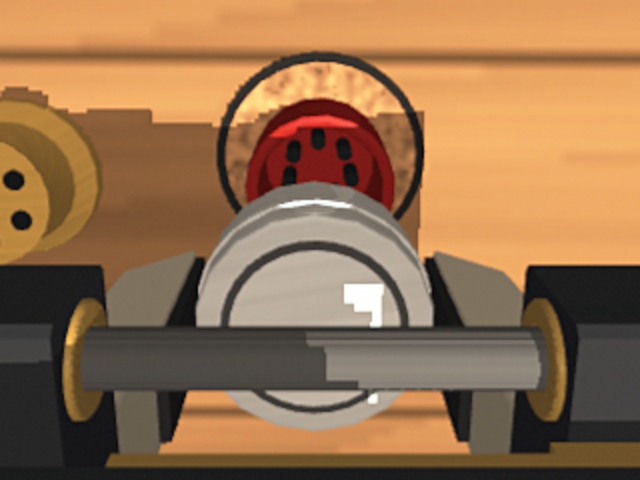

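The tin is held level, with its top ring centred at about (317,263) in full-image pixels. The pot is below and ahead of it.

```bash
python3 -c "
from h import *
c=dict(np.load('pics/w5.npz'));print(ray(c,317.5,263,.158),ray(c,317.5,263,.162))
im=c['pixels'];h=cv2.cvtColor(im,cv2.COLOR_RGB2HSV)
# ring extents rows 241/2+100, 411/2+100
a=ray(c,317.5,220.5,.158);b=ray(c,317.5,306,.158);print((a+b)/2,a-b)"
```

```text
[ 0.55168995 -0.11528309] [ 0.55374059 -0.11526459]
[ 0.55082937 -0.11528874] [0.04071179 0.0002672 ]
```

```bash
python3 -m inch '{"travel":[[1.5,1.2,30],[1.5,1.2,55],[1.5,1.2,68],[1.5,1.2,73],[1.5,1.2,76],[1.5,1.2,76],[1.5,1.2,76],[1.5,1.2,76]],"turn":[0,0,0,0,0,0,0,0],"claw":[1,1,1,1,1,1,1,1]}'
```

```text
time: 10.25
tool_pos: [0.5507, -0.1188, 0.1259]
tool_rot: [3.141, -0.002, 0.003]
contact_force: [-0.0, -0.3, -0.1]
opening: 0.0536
grip_force: 15.0
```

```bash
python3 -m inch '{"travel":[[0,-1.5,1],[0,-1.5,2],[0,-1.5,3],[0,-1.5,4],[0,-1.5,4.5],[0,-1.5,5],[0,-1.5,5]],"turn":[0,0,0,0,0,0,0],"claw":[1,1,1,1,1,1,1]}'
```

```text
time: 10.95
tool_pos: [0.5507, -0.117, 0.1228]
tool_rot: [3.141, -0.003, 0.004]
contact_force: [-5.9, 3.3, 19.2]
opening: 0.0535
grip_force: 15.0
```

```bash
python3 -m inch '{"travel":[[0,0,-1.5],[0,0,-1.5],[0,0,-1.5],[0,0,-1.5],[0,0,-1.5],[0,0,-1.5],[0,0,-20],[0,0,-60],[-50,0,-110],[-60,0,-125],[-60,0,-125],[-60,0,-125]],"turn":[0,0,0,0,0,0,0,0,0,0,0,0],"claw":[1,-0.6,-0.6,-0.6,-0.6,-0.6,-0.6,-0.6,-1,-1,-1,-1]}'
python3 - <<'E'
from h import *
c=cam("wrist","w6");im=c["pixels"];hsv=cv2.cvtColor(im,cv2.COLOR_RGB2HSV)
print(proj(c,(.5515,-.117,.077)),proj(c,(.5515,-.117,.049)))
print("tin",fit(c,cv2.inRange(hsv,(0,0,150),(180,60,255)),317,117,60,.077))
cv2.imwrite('pics/w6.png',cv2.resize(im[30:210,200:440,::-1],None,fx=2,fy=2))
go(.34,.277,.2,0);go(.40,.277,.2,np.arctan2(.277,.407))
E
```

```text
time: 12.15
tool_pos: [0.4903, -0.1176, 0.2457]
tool_rot: [3.141, -0.002, 0.003]
contact_force: [-0.2, 0.5, -0.1]
opening: 0.0912
grip_force: 0.0
(np.float64(317.4774622969396), np.float64(112.41595650793009)) (np.float64(317.40513533058794), np.float64(110.95263584986932))
tin (array([ 0.5512, -0.116 ]), 0.0267)
travel [-149.1 -394.9   -2.3] turn 0.04 now [ 0.4904 -0.1174  0.2447] [-3.142e+00 -0.000e+00  3.000e-03] t 12.2 F [-0.  -0.4 -1. ]
travel [ -89.1 -394.7   -2.3] turn -6.81 now [ 0.4904 -0.1174  0.2447] [-3.142e+00 -0.000e+00  3.000e-03] t 12.2 F [-0.  -0.4 -1. ]
```

View pics/w6.png

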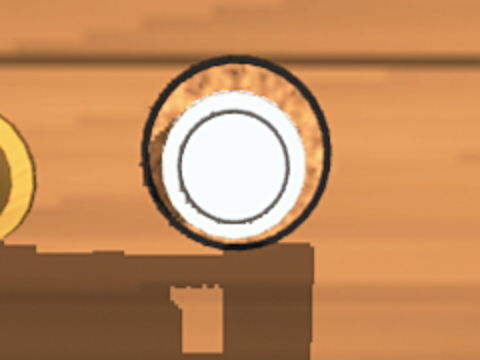

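The tin sits centred on the pot, top at about (317,113). On to the tumbler.

```bash
python3 -m inch '{"travel":[[-120,-395,-45],[-120,-395,-45],[-120,-395,-45],[-120,-395,-45],[-120,-395,-45],[-120,-395,-45],[-120,-395,-45],[-120,-395,-45],[-120,-395,-45],[-120,-395,-45],[-120,-395,-45],[-120,-395,-45]],"turn":[0,0,0,0,0,0,0,0,0,0,0,0],"claw":[-1,-1,-1,-1,-1,-1,-1,-1,-1,-1,-1,-1]}'
python3 - <<'E'
from h import *
c=cam("wrist","w7")
print(proj(c,(.407,.277,.092)),proj(c,(.407,.277,0)))
go(.407,.277,.056,0)
E
```

```text
time: 13.4
tool_pos: [0.3693, 0.2764, 0.2892]
tool_rot: [3.14, 0.001, 0.002]
contact_force: [-1.0, 0.0, 0.4]
opening: 0.0917
grip_force: 0.0
(np.float64(317.10725543942925), np.float64(138.88211726402744)) (np.float64(316.98175427452213), np.float64(128.76352906153147))
travel [ 37.8  -0.9 186.3] turn 0.02 now [0.3694 0.2762 0.2894] [3.141e+00 1.000e-03 2.000e-03] t 13.45 F [-0.2 -0.8  0.6]
```

View pics/w7.png

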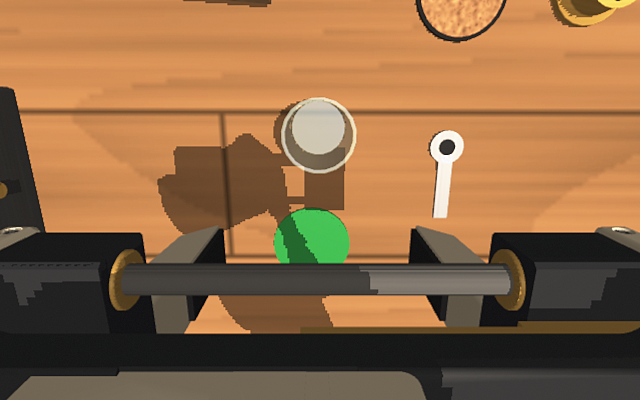

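The tumbler rim circle is at (318.5,135.5) and its base at (318,127), so its position is about (.4095,.276).

```bash
python3 -m inch '{"travel":[[40,0,30],[40,0,70],[40,0,110],[40,0,145],[40,0,170],[40,0,182],[40,0,186],[40,0,186],[40,0,186],[40,0,186],[40,0,186],[40,0,186]],"turn":[0,0,0,0,0,0,0,0,0,0,0,0],"claw":[-1,-1,-1,-1,-1,-1,-1,-1,1,1,1,1]}' 15
python3 -m inch '{"travel":[[0,0,0],[0,0,0],[0,0,0],[0,0,-10],[0,0,-35],[0,0,-60],[0,0,-80],[0,0,-80],[0,0,-80]],"turn":[0,0,0,0,0,0,0,0,0],"claw":[1,1,1,1,1,1,1,1,1]}' 20
python3 -c "
from h import *
go(.5405,.1352,.13,0)"
```

```text
time: 14.65
tool_pos: [0.4091, 0.2773, 0.1046]
tool_rot: [3.142, -0.001, 0.004]
contact_force: [1.0, -2.6, 1.5]
opening: 0.0646
grip_force: 1.1
time: 15.55
tool_pos: [0.4086, 0.2773, 0.1838]
tool_rot: [-3.142, -0.0, 0.004]
contact_force: [1.0, -0.5, -3.6]
opening: 0.0641
grip_force: 20.0
travel [131.4 142.5   6.8] turn 0.04 now [0.4086 0.2773 0.1838] [-3.142 -0.     0.004] t 15.55 F [ 1.  -0.5 -3.6]
```

```bash
python3 -m inch '{"travel":[[20,20,0],[50,54,0],[80,88,0],[110,120,0],[125,136,0],[131,142,0],[131,142,0],[131,142,30],[131,142,55],[131,142,68],[131,142,68],[131,142,68]],"turn":[0,0,0,0,0,0,0,0,0,0,0,0],"claw":[1,1,1,1,1,1,1,1,1,1,1,1]}'
python3 -c "
from h import *
c=cam('wrist','w8')
go(.5400,.1352,.0615,0)
cv2.imwrite('pics/w8.png',c['pixels'][20:380,120:520,::-1])"
```

```text
time: 16.75
tool_pos: [0.5404, 0.1364, 0.1165]
tool_rot: [-3.142, -0.0, 0.004]
contact_force: [-0.6, -0.5, -2.7]
opening: 0.0637
grip_force: 20.0
travel [-0.8  1.1  8.6] turn 0.05 now [0.5408 0.1363 0.1171] [-3.141e+00 -2.000e-03  4.000e-03] t 16.8 F [-0.6  0.2 -1.6]
```

View pics/w8.png

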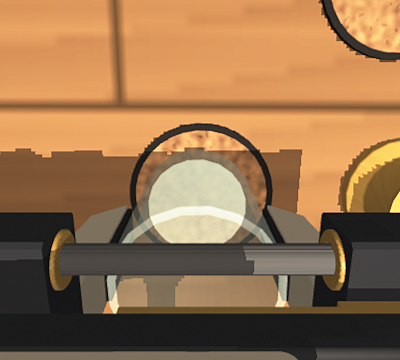

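The tumbler is upright, with its base at about (318,223) in full-image pixels, just above the left mat. I'll lower it.

```bash
python3 -m inch '{"travel":[[-0.5,1,3],[-0.5,1,5],[-0.5,1,6],[-0.5,1,7],[-0.5,1,8],[-0.5,1,8]],"turn":[0,0,0,0,0,0],"claw":[1,1,1,1,1,1]}'
python3 -c "
from h import *
c=dict(np.load('pics/w8.npz'))
a=[ray(c,317,v,.012) for v in (178,268)];print(a)"
```

```text
time: 17.4
tool_pos: [0.5399, 0.1347, 0.1087]
tool_rot: [3.141, -0.0, 0.003]
contact_force: [-2.5, 0.2, 4.1]
opening: 0.064
grip_force: 20.0
[array([0.56653089, 0.13739359]), array([0.50827642, 0.13711287])]
```

```bash
python3 -m inch '{"travel":[[0,0,0],[0,0,0],[0,0,0],[0,0,0],[0,0,0],[0,0,-15],[0,0,-50],[0,0,-90],[0,0,-125],[-30,0,-150],[-60,0,-160],[-60,0,-160]],"turn":[0,0,0,0,0,0,0,0,0,0,0,0],"claw":[-0.5,-0.7,-0.8,-0.9,-0.9,-0.9,-0.9,-0.9,-1,-1,-1,-1]}'
python3 - <<'E'
from h import *
c=cam("wrist","w9");im=c["pixels"]
print(proj(c,(.5405,.1352,.096)),proj(c,(.5405,.1352,.004)))
for dx in(-.032,.032): print([np.round(proj(c,(.5405+dx,.1352,.096)),1),np.round(proj(c,(.5405,.1352+dx,.096)),1)])
cv2.imwrite('pics/w9.png',cv2.resize(im[0:220,200:520,::-1],None,fx=2,fy=2))
m=cv2.inRange(cv2.cvtColor(im,cv2.COLOR_RGB2GRAY),0,60)
go(.36,-.284,.22,0)
E
```

```text
time: 18.6
tool_pos: [0.4777, 0.1348, 0.27]
tool_rot: [-3.141, -0.002, 0.004]
contact_force: [-0.2, 0.0, -0.4]
opening: 0.0922
grip_force: 0.0
(np.float64(318.040322956129), np.float64(109.74941598094523)) (np.float64(317.7986299439103), np.float64(106.50217666421167))
[array([317.8, 152.1]), array([360.6, 110. ])]
[array([318.3,  64.5]), array([275.5, 109.5])]
travel [-120.8  418.2    1.9] turn 0.05 now [0.4791 0.1347 0.2692] [-3.141e+00 -2.000e-03  4.000e-03] t 18.65 F [ 0.2  0.1 -0.7]
```

View pics/w9.png

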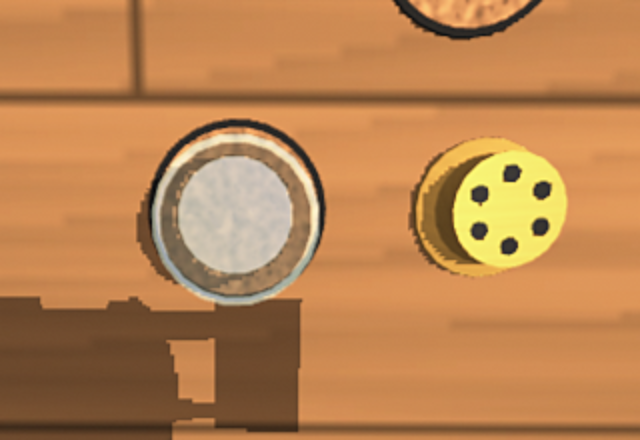

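The tumbler rim centre is at (317.8,108.8) against a predicted (318,108.3), so it is centred and upright. Next is the sharpener.

```bash
python3 -m inch '{"travel":[[-100,418,2],[-100,418,2],[-100,418,2],[-100,418,2],[-100,418,2],[-100,418,2],[-100,418,2],[-100,418,2],[-100,418,2],[-100,418,2],[-100,418,2],[-100,418,2]],"turn":[0,0,0,0,0,0,0,0,0,0,0,0],"claw":[-1,-1,-1,-1,-1,-1,-1,-1,-1,-1,-1,-1]}'
python3 - <<'E'
from h import *
c=cam("wrist","w10");im=c["pixels"]
print(proj(c,(.42,-.284,.062)),proj(c,(.42,-.284,.0)))
cv2.imwrite('pics/w10.png',cv2.resize(im[40:260,160:480,::-1],None,fx=2,fy=2))
go(.42,-.284,.036,0)
E
```

```text
time: 19.85
tool_pos: [0.3817, -0.2831, 0.2656]
tool_rot: [-3.141, 0.0, 0.004]
contact_force: [-0.2, 0.2, -0.4]
opening: 0.092
grip_force: 0.0
(np.float64(319.4988021888061), np.float64(137.48251021953894)) (np.float64(319.13364135242665), np.float64(130.51816647401108))
travel [ 38.3   1.5 182.8] turn 0.06 now [ 0.3818 -0.2828  0.2658] [-3.141  0.     0.005] t 19.9 F [-0.9  0.5  0. ]
```

View pics/w10.png

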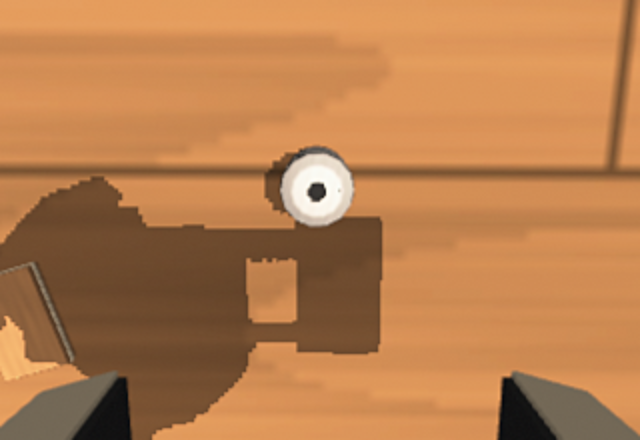

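The sharpener top is at (318.5,135), so its position is about (.4217,-.2833).

```bash
python3 -m inch '{"travel":[[40,0.5,40],[40,0.5,80],[40,0.5,120],[40,0.5,155],[40,0.5,175],[40,0.5,183],[40,0.5,183],[40,0.5,183],[40,0.5,183],[40,0.5,183],[40,0.5,183],[40,0.5,183]],"turn":[0,0,0,0,0,0,0,0,0,0,0,0],"claw":[-1,-1,-1,-1,-1,-1,-0.5,0,0.5,1,1,1]}' 20
python3 -m inch '{"travel":[[0,0,0],[0,0,0],[0,0,0],[0,0,0],[0,0,0],[0,0,-10],[0,0,-50],[0,0,-100],[0,0,-140],[0,0,-160],[0,0,-160]],"turn":[0,0,0,0,0,0,0,0,0,0,0],"claw":[1,1,1,1,1,1,1,1,1,1,1]}' 20
python3 -c "
from h import *
go(.59,.025,.2,0)"
```

```text
time: 21.1
tool_pos: [0.4214, -0.2843, 0.0835]
tool_rot: [3.141, -0.001, 0.003]
contact_force: [-0.1, -0.3, -0.5]
opening: 0.0486
grip_force: 0.0
time: 22.2
tool_pos: [0.4222, -0.2849, 0.2468]
tool_rot: [3.137, -0.005, 0.004]
contact_force: [0.6, -0.8, -0.8]
opening: 0.0316
grip_force: 20.0
travel [ 168.8 -309.3   -0.9] turn 0.04 now [ 0.4222 -0.2849  0.2468] [ 3.137 -0.005  0.004] t 22.2 F [ 0.6 -0.8 -0.8]
```

```bash
python3 -m inch '{"travel":[[169,-309,0],[169,-309,0],[169,-309,0],[169,-309,0],[169,-309,0],[169,-309,0],[169,-309,0],[169,-309,0],[169,-309,0],[169,-309,0],[169,-309,0]],"turn":[0,0,0,0,0,0,0,0,0,0,0],"claw":[1,1,1,1,1,1,1,1,1,1,1]}'
python3 - <<'E'
from h import *
c=cam("wrist","w11");im=c["pixels"]
u,v=map(int,proj(c,(.6671,.0252,.004)));print(u,v)
m=cv2.inRange(cv2.cvtColor(im,cv2.COLOR_RGB2GRAY),0,60);print("B",fit(c,m,u,v,58,.004))
cv2.imwrite('pics/w11.png',im[0:360,120:520,::-1])
go(.667,.025,.042,0)
E
```

```text
time: 23.3
tool_pos: [0.5887, 0.0241, 0.2426]
tool_rot: [3.141, 0.001, 0.002]
contact_force: [0.6, -0.8, -0.7]
opening: 0.0314
grip_force: 20.0
316 89
B (array([0.667 , 0.0269]), 0.0443)
travel [ 78.3  -0.9 153.9] turn 0.02 now [0.5888 0.0241 0.2429] [3.141e+00 1.000e-03 1.000e-03] t 23.35 F [ 0.5 -0.6 -1. ]
```

View pics/w11.png

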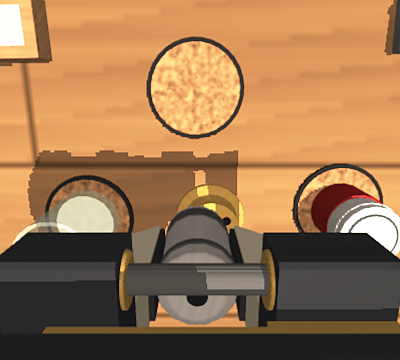

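The rear mat is at (195,87) in the crop, world (.667,.0269). The sharpener is held upright.

```bash
python3 -m inch '{"travel":[[45,-2.8,0],[78,-2.8,0],[78,-2.8,30],[78,-2.8,70],[78,-2.8,110],[78,-2.8,135],[78,-2.8,145],[78,-2.8,148],[78,-2.8,148],[78,-2.8,148],[78,-2.8,148]],"turn":[0,0,0,0,0,0,0,0,0,0,0],"claw":[1,1,1,1,1,1,1,1,1,1,1]}'
```

```text
time: 24.45
tool_pos: [0.668, 0.0284, 0.0968]
tool_rot: [3.141, -0.003, 0.003]
contact_force: [-0.7, -0.9, -0.9]
opening: 0.0314
grip_force: 20.0
```

```bash
python3 -m inch '{"travel":[[-1,1.5,3],[-1,1.5,5],[-1,1.5,7],[-1,1.5,8],[-1,1.5,8.5],[-1,1.5,9],[-1,1.5,9]],"turn":[0,0,0,0,0,0,0],"claw":[1,1,1,1,1,1,1]}'
```

```text
time: 25.15
tool_pos: [0.6662, 0.027, 0.0872]
tool_rot: [3.141, -0.0, 0.004]
contact_force: [-3.2, -0.4, 6.8]
opening: 0.0316
grip_force: 20.0
```

Contact is made (6.8 N). I'll release and retreat straight up.

```bash
python3 -m inch '{"travel":[[0,0,0],[0,0,0],[0,0,0],[0,0,0],[0,0,0],[0,0,-15],[0,0,-50],[0,0,-90],[-20,0,-130],[-60,0,-165],[-80,0,-170],[-80,0,-170]],"turn":[0,0,0,0,0,0,0,0,0,0,0,0],"claw":[0.2,0,-0.2,-0.3,-0.3,-0.3,-0.3,-0.3,-0.6,-1,-1,-1]}'
python3 - <<'E'
from h import *
c=cam("wrist","w12");im=c["pixels"];hsv=cv2.cvtColor(im,cv2.COLOR_RGB2HSV)
u,v=map(int,proj(c,(.667,.027,.066)));print(u,v,fit(c,cv2.inRange(hsv,(0,0,150),(180,60,255)),u,v,40,.066))
t=cam("top","t2")["pixels"]
cv2.imwrite('pics/fin.png',np.hstack([im[0:300,160:480,::-1],cv2.resize(t[120:270,200:400,::-1],(400,300))]))
E
```

```text
time: 26.35
tool_pos: [0.5848, 0.0269, 0.2599]
tool_rot: [3.141, -0.004, 0.004]
contact_force: [0.4, -0.2, -0.7]
opening: 0.0867
grip_force: 0.0
318 84 (array([0.6664, 0.0279]), 0.0152)
```

View pics/fin.png

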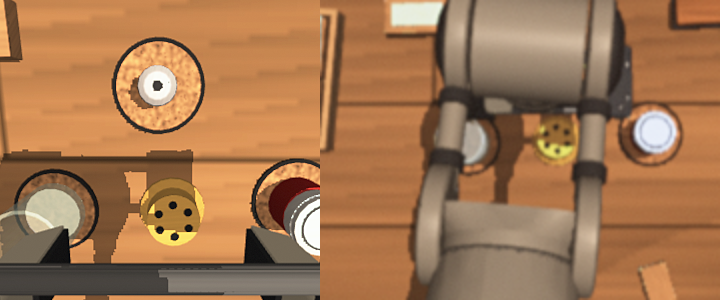

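The sharpener is centred on the rear mat at (157,86) in the left half. The tumbler and the tin-lidded pot stand on their mats, and the gripper is clear of everything.

```bash
python3 -c "
from cell import robot
print(robot.hand_in())"
```

```text
the job is handed in; nothing more can be done
None
```

The job is handed in at about 26 s: pot on the right mat with the tin as its lid, tumbler on the left mat, sharpener on the rear mat, all measured within about 2 mm of centre and released (the pot was not re-measured after the tin went on).

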